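# Fetch the test head from under the divider of a kit bin

### The job

The jar and the carton stand on the divider plate of the kit bin. First move both, upright, into the side tray, then lift the divider out by its bar and lay it flat on the side pad, and seat the test head from the bottom of the bin upright in the pocket of the test nest. Then lay the divider back in the bin the same way round, and finally stand the jar and the carton back on it, each where it stood at the start (to within a centimetre or so); never tip jar or carton over, and leave the meter alone.

Things in the scene. Friction and masses are not known exactly. Their poses are not given: they have to be found in the camera images.
- kit_bin: Blue open bin, fixed, outside 194 (x) x 214 (y) x 68 mm high, walls and floor 4 mm, inside 186 x 206 mm. Origin: centre of its underside; its x points roughly away from the robot. Along the walls at +y and -y runs an inner ledge, 24 mm wide, top 60 mm above the origin, on which the divider rests; with the divider home and centred its origin is at x = +25, y = 0, z = 60 mm.
- divider: Loose black plate 170 (x -110 to +60) x 190 (y) x 5 mm, 0.25 kg, on the bin's ledges with 8 mm play all round. Origin: in its underside, below the middle of its grey upright grip bar, 70 (x) x 12 (y) mm, top 43 mm above the origin. Window x -93 to -37, 144 mm in y: shows the test head, too small to lift it through. Jar and carton leave no finger room beside the bar.
- jar: Loose round white plastic jar with a lid, diameter 56, height 70 mm, about 0.18 kg. Origin: centre of its underside. It starts upright on the divider (underside at the plate's top, 5 mm above the divider's origin), on one side of the bar or the other.
- carton: Loose brown cardboard carton with a pale strip over its top, 50 (x) x 56 (y) x 70 mm high, about 0.15 kg. Origin: centre of its underside. It starts upright on the divider, on the side of the bar where the jar is not.
- test_head: Loose connector test head: aluminium block 36 (x) x 90 (y) x 34 mm with a grey socket strip 36 x 60 mm on it, 55 mm high in all, about 0.28 kg. Grip it across x, 36 mm. Origin: centre of its underside. It starts upright on the bin's floor (4 mm above the bin's origin), long side roughly along the bin's y, seen through the divider's window.
- side_tray: Red shallow open tray, fixed, 140 (x) x 220 (y) x 16 mm high, walls and floor 4 mm. Origin: centre of its underside. Room for jar and carton side by side along y (for instance at y = +52 and -52 mm).
- side_pad: Light grey pad, fixed, 160 (x) x 180 (y) x 3 mm, where the divider is laid, centred, in the meantime (it overhangs a little). Origin: centre of its underside.
- test_nest: White base with a steel rim, fixed, 74 (x) x 128 (y) x 24 mm high. Its pocket is 56 (x) x 108 (y) mm, its floor 12 mm above the origin, the rim 12 mm above that. Origin: centre of its underside. The test head goes in with its long side along the nest's y, either way round (9 to 10 mm play on each side).
- meter: Bystander: yellow hand-held meter with a dial and a dark face, lying on the bench, 75 x 135 x 36 mm. Origin: centre of its underside.
Mind the look-alikes: they are no part of the job. There is more than one size of the jar; the job needs the smaller.

How it is judged:
By the outcome, as a careful person would: the job done as asked, in the order asked, and still so for the second after the job is handed in, with the robot touching nothing.
It also fails if it takes over 144 s, if anything falls off the work surface, if the arm or the gripper's body presses on something with over 40 N, if the wrist force passes 120 N, or if a joint passes its speed limit or range.

### The arm

A 7-joint arm with a two-finger parallel gripper is mounted at the origin on the work surface. World frame = base frame: x ahead of the robot, y to its left, z up, the work surface at z = 0. Lengths are in m, angles in rad, forces in N, time in s.
With the tool pointing down it reaches from about 0.425 to 0.825 m from the base axis. Payload 3.6 kg.
Tool frame: the origin (TCP) lies between the finger pads; the fingertips stand 8 mm ahead of it and the grasp point (between the pads) lies 11 mm behind it; z points along the fingers, y is the line along which they close (so a half turn about z gives the same grasp; the last joint's range is limited). The gripper opens to 85 mm and grips with 20 to 120 N. Pads are 22 mm wide; open, the fingers measure 114 mm over their backs; the gripper's body (76 mm by 85 mm) begins 54 mm behind the grasp point. The pads swing forward as they close: fully open they stand 13 mm farther back than shut.
Start: joints at [-1.254, 0.615, -0.013, 1.423, 0.008, 1.103, -0.04], TCP at [0.218, 0.612, 0.239] pointing down, gripper open.
Joint ranges: [-3.12, 3.12], [-0.3, 2.06], [-1.34, 1.32], [0.26, 2.42], [-1.36, 4.5], [0.01, 1.98], [-2.84, 2.84]. Speed limits (rad/s): [2.79, 2.79, 3.14, 3.14, 3.14, 3.14, 3.14].

### API

Orientations are given as [roll, pitch, yaw] about the fixed x, y, z axes, in that order (R = Rz(yaw) Ry(pitch) Rx(roll)).
In Python, from bench import ctrl, viewer, order gives the robot as it stands.
- The arm moves only by the shell command python3 -m pendant 'ROWS'. ROWS is JSON, a list that holds one entry, the list of rows, each a list of 7 numbers: the turn, a rotation vector about the tool's x, y, z in degrees, then the shift along the tool's x, y, z in units of 25 mm (1.0 is 25 mm), then the closure, from 0 (fully open) to 1 (shut). A call has 1 to 20 rows; each row shifts and turns the commanded pose from where the row before left it, along the tool's axes as they then stand; what a row does not reach is not made up. A row lasts 1/8 s, in which the tool goes at most 62.5 mm and 10.7 degrees, less where a joint would pass 70% of its speed; a pose out of reach is approached as far as the arm can. A call is refused whole if a number of a shift passes 1 or a number of a turn 10.7, either way. A call with a gripper value outside its range is refused whole. The fingers move at their own pace and stop on an object; the grip force is fixed at half the most. Time passes only in rows, so rows that do not move let the fingers close. It gives the time, the measured TCP pose, the force, the opening and the grip force at its end, in the units of the state.
- ctrl.state(): the state, without advancing time (a new reading comes with each control period).
- viewer.get_image(name): name is "side" or "top" or "wrist"; returns the picture (400x640x3 uint8, red, green, blue); there is no depth.
- viewer.get_calibration(name): a dict with "vertical_fov" (degrees; the focal length in pixels is half the picture's height over the tangent of half this angle, whatever the lens; pixels are square), "cx", "cy" (the principal point, pixels), "xyz" and "rotation" of the camera in the world; the wrist camera has in their place "T_tool_cam" (4x4, takes a point from camera to tool coordinates, whose origin is the TCP and whose axes are the flange's). Camera axes: x right, y up, looking along -z (the intrinsics and any distortion apply to the point x, -y, -z); pixel columns grow to the right and rows downward; lengths in m; the calibration is good to about 2 mm. The wrist camera is an equidistant fisheye: a pixel r from the principal point sees the ray r / f radians off the axis. A picture is of the moment at which its call begins: read the wrist's pose just before it. get_calibration takes no time and is no camera call.
- order.close_job(): hands the job in; it is judged then, once.
The state is a dict: "clock": time; "joints": joint angles; "joint_vel": joint speeds; "tau": joint torques, N m; "tool_pos": TCP position; "orientation": TCP orientation; "force": force on the tool from outside, world axes, zero at the start; "ft_torque": the same for the moment, N m; "grip_width": finger opening in m; "grasp_force": force on a finger pad.
Only numpy, scipy, OpenCV 4.12 (cv2) and the standard library are available. Lean on these libraries where they do the work, as an engineer would, in place of code of your own. Each camera call takes 0.05 s, during which the arm holds its last target. There are 200 camera calls.

## Working session

There is one attempt and no reset: what is moved stays moved. The work goes in short steps, Python scripts to look and compute and a shell command to move; the robot and the scene stay as the last step left them, time stands still between calls to the robot, and variables do not carry over. Pictures are saved under pics/ and viewed, at most 14 in all, crops included, and the job is handed in when it is done.

```bash
mkdir -p pics; ls
python3 - <<'E'
from bench import ctrl, viewer
import cv2, numpy as np
print(ctrl.state())
for n in ["side","top","wrist"]:
    im=viewer.get_image(n); cv2.imwrite(f"pics/{n}0.png",im[:,:,::-1]); print(n,viewer.get_calibration(n))
E
```

```text
pics
{'clock': 0.0, 'joints': array([-1.2545235 ,  0.61592741, -0.01265089,  1.42495948,  0.00808997,
        1.10341948, -0.04043281]), 'joint_vel': array([-1.07602549e-03, -9.12528155e-04,  4.00645173e-04, -6.68604910e-05,
       -9.32013350e-04, -1.24667405e-04, -2.48558391e-04]), 'tau': array([-3.55059929e-04, -4.69223642e+01,  2.58821631e-01, -1.71029788e+01,
        9.93366499e-03,  9.68599546e-03, -1.98279409e-06]), 'tool_pos': array([0.21817537, 0.61146394, 0.23811266]), 'orientation': array([-3.13892853e+00,  1.18148434e-05,  2.79887767e+00]), 'force': array([-0.29694666, -0.79753167, -0.31677055]), 'ft_torque': array([-0.05011616, -0.00882456,  0.05579251]), 'grasp_force': 0.0, 'grip_width': 0.08564403687090726}
side {'vertical_fov': 47.537663906035064, 'cx': 320.3115917971944, 'cy': 189.150843948549, 'xyz': array([ 0.06956618, -0.62842309,  1.03356631]), 'rotation': array([ 0.70501086, -0.01305383, -0.67690043])}
top {'vertical_fov': 57.71148155725778, 'cx': 320.93153710532454, 'cy': 198.57868169820898, 'xyz': array([0.47422932, 0.01630092, 0.92557561]), 'rotation': array([ 1.38687155e-01,  9.52584022e-04, -1.55776410e+00])}
wrist {'vertical_fov': 65.70646984690485, 'cx': 312.60145686744374, 'cy': 198.6804542847909, 'T_tool_cam': array([[ 1.90843176e-04,  9.56302490e-01,  2.92379055e-01,
         7.65120245e-02],
       [ 9.99999568e-01, -4.48606975e-04,  8.14562016e-04,
        -3.13889636e-04],
       [ 9.10130968e-04,  2.92378773e-01, -9.56302162e-01,
        -1.33832240e-01],
       [ 0.00000000e+00,  0.00000000e+00,  0.00000000e+00,
         1.00000000e+00]])}
```

View pics/top0.png

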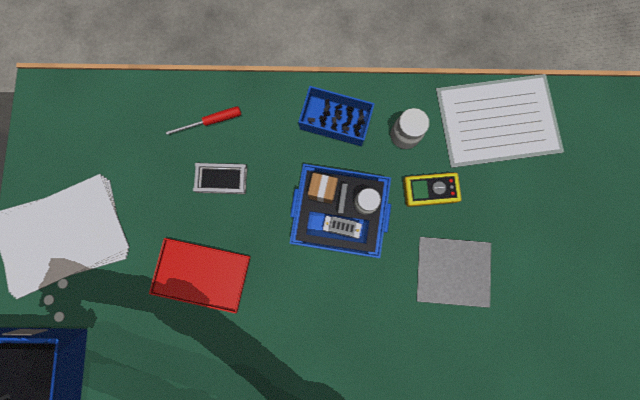

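View pics/side0.png

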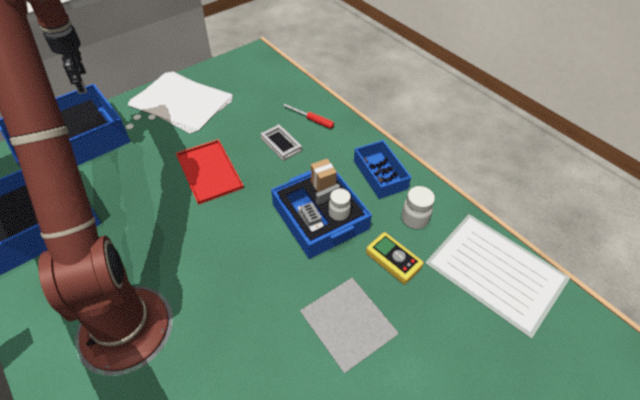

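The top view shows the kit bin at about (340,210). On its divider are the carton (323,186), the bar (343,198) and the jar (368,200), with the test head (343,226) in the window. The tray is at (200,275), the pad at (455,272), the nest at (220,179) and the meter at (433,189).

Possible mix-ups:
- **Jar:** small one on the divider (368,200), which I choose, or the larger one on the bench (410,127).
- **Bin:** kit bin (340,210), which I choose, or the small screw bin (337,115) and the bins by the robot (25,365).
- **Tray/pad:** red tray (200,275), grey pad (455,272). The papers (65,235) and (500,120) are neither.

```bash
cat > h.py <<'E'
import numpy as np, cv2
from scipy.spatial.transform import Rotation as R
from bench import ctrl, viewer
def cam(n, st=None):
    c=viewer.get_calibration(n); f=200/np.tan(np.radians(c["vertical_fov"]/2))
    if n!="wrist": return f,c["cx"],c["cy"],np.array(c["xyz"]),R.from_euler("xyz",c["rotation"]).as_matrix(),False
    st=st or ctrl.state(); T=np.array(c["T_tool_cam"]); Rt=R.from_euler("xyz",st["orientation"]).as_matrix()
    return f,c["cx"],c["cy"],st["tool_pos"]+Rt@T[:3,3],Rt@T[:3,:3],True
def plane(C,uv,z):
    f,cx,cy,p,M,fish=C; uv=np.atleast_2d(uv).astype(float); d=(uv-[cx,cy])/f
    if fish:
        r=np.linalg.norm(d,axis=1,keepdims=True)+1e-12; v=np.c_[d/r*np.sin(r),np.cos(r)]
    else: v=np.c_[d,np.ones(len(d))]
    v=np.c_[v[:,0],-v[:,1],-v[:,2]]@M.T
    return (p+v*((z-p[2])/v[:,2])[:,None])[:,:2]
def proj(C,X):
    f,cx,cy,p,M,fish=C; v=(np.atleast_2d(X)-p)@M; v=v*[1,-1,-1]
    if fish:
        rho=np.hypot(v[:,0],v[:,1]); k=np.arctan2(rho,v[:,2])/(rho+1e-12)
        return v[:,:2]*k[:,None]*f+[cx,cy]
    return v[:,:2]/v[:,2:]*f+[cx,cy]
def blob(mask,near):
    "contour nearest pixel `near` among decent blobs"
    cs,_=cv2.findContours(mask.astype(np.uint8),cv2.RETR_EXTERNAL,cv2.CHAIN_APPROX_NONE)
    cs=[c for c in cs if cv2.contourArea(c)>60]
    return min(cs,key=lambda c:np.hypot(*(c[:,0].mean(0)-near)))[:,0].astype(float)
def rect(C,c,z):
    "min-area rect on plane z: centre, sides(mm), angle of long side deg"
    (x,y),(w,h),a=cv2.minAreaRect((plane(C,c,z)*1000).astype(np.float32))
    if w<h: w,h,a=h,w,a+90
    return np.round([x,y,w,h,(a+90)%180-90],1)
E
python3 - <<'E'
from h import *
im=cv2.imread("pics/top0.png"); C=cam("top"); hsv=cv2.cvtColor(im,cv2.COLOR_BGR2HSV); H,S,V=[hsv[...,i].astype(int) for i in range(3)]
box=lambda m,x0,y0,x1,y1:(lambda k:(k.__setitem__((slice(y0,y1),slice(x0,x1)),m[y0:y1,x0:x1]),k)[1])(np.zeros_like(m))
red=((H<10)|(H>170))&(S>120)&(V>60)
print("tray",rect(C,blob(red,(200,275)),.016))
grey=(S<60)&(V>90)
print("pad",rect(C,blob(box(grey,405,225,510,320),(455,272)),.003))
print("nest",rect(C,blob(box(grey,185,155,255,200),(220,179)),.024))
blue=(H>100)&(H<130)&(S>100)
print("bin",rect(C,blob(box(blue,285,155,395,265),(340,210)),.068))
m=box((S<60)&(V>150),352,182,386,218); c=blob(m,(368,200)); p=plane(C,c,.139); print("jar?",p.mean(0),cv2.minEnclosingCircle((p*1000).astype(np.float32)))
y=(H>20)&(H<35)&(S>120); print("meter",rect(C,blob(y,(433,189)),.03))
cv2.imwrite("pics/crop1.png",cv2.resize(im[150:270,280:400],None,fx=5,fy=5,interpolation=cv2.INTER_CUBIC))
E
```

```text
tray [408.5 315.6 222.1 141.6  78.4]
pad [ 423.7 -315.7  181.5  160.4   86.1]
nest [650.3 275.3 131.7  76.1  89. ]
bin [568.2 -27.8 234.  196.   81.6]
jar? [ 0.5846841  -0.08602586] ((584.1354370117188, -85.6500015258789), 24.584096908569336)
meter [ 627.4 -257.6  139.7   76.6  -84.3]
```

View pics/crop1.png

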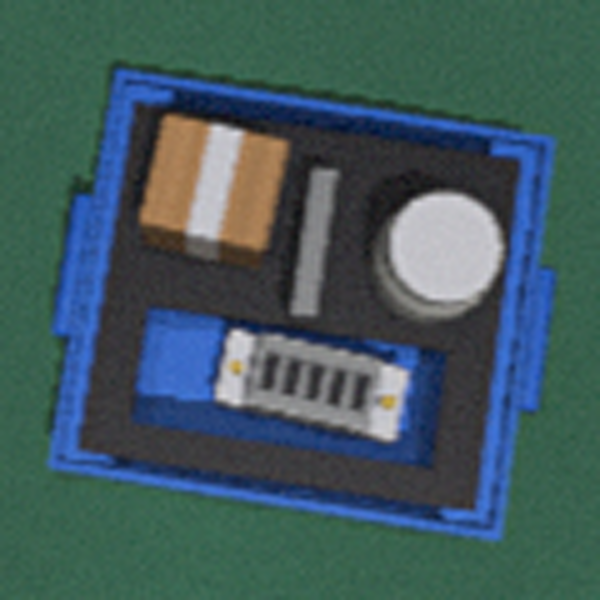

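Blob sizes match the given dimensions (tray 222x142, pad 181x160, nest 132x76), and the close crop confirms the small jar and the carton on the divider on either side of the bar. Next I move over the bin to refine with the wrist camera.

```bash
cat >> h.py <<'E'
def d(x,y,z,yaw):
    "turn about tool z (deg), then shift in tool units after the turn"
    s=ctrl.state(); o=s["orientation"]; y0=np.degrees(o[2]); t=-((yaw-y0+180)%360-180)
    dp=(np.array([x,y,z])-s["tool_pos"])/.025; a=np.radians(yaw)
    print("clk %.1f"%s["clock"],"turn",round(t,1),"shift x %.2f y %.2f z %.2f"%(dp[0]*np.cos(a)+dp[1]*np.sin(a),dp[0]*np.sin(a)-dp[1]*np.cos(a),-dp[2]),"| rp",np.round(np.degrees(o[:2]),1),"w",round(s["grip_width"]*1000,1),"F",np.round(s["force"],1),s["grasp_force"])
E
T='9.85'; python3 -m pendant '[[[0,0,9.85,0,0,0,0],[0,0,9.85,0,0,0,0],[0,0,9.85,0,0,0,0],[0,0,9.85,0,0,0,0],[0,0,9.85,0,0,0,0],[0,0,9.85,0,0,0,0],[0,0,9.85,0,0,0,0],[0,0,9.85,0,0,0,0],[0,0,0,-0.97,0.733,0,0],[0,0,0,-0.97,0.733,0,0],[0,0,0,-0.97,0.733,0,0],[0,0,0,-0.97,0.733,0,0],[0,0,0,-0.97,0.733,0,0],[0,0,0,-0.97,0.733,0,0],[0,0,0,-0.97,0.733,0,0],[0,0,0,-0.97,0.733,0,0],[0,0,0,-0.97,0.733,0,0],[0,0,0,-0.97,0.733,0,0],[0,0,0,-0.97,0.733,0,0],[0,0,0,-0.97,0.733,0,0]]]'
python3 -m pendant '[[[0,0,0,-0.97,0.733,0,0],[0,0,0,-0.97,0.733,0,0],[0,0,0,-0.97,0.733,0,0],[0,0,0,-0.97,0.733,0,0],[0,0,0,-0.97,0.733,0,0],[0,0,0,-0.97,0.733,0,0],[0,0,0,-0.97,0.733,0,0],[0,0,0,-0.97,0.733,0,0],[0,0,0,-0.97,0.733,0,0],[0,0,0,-0.97,0.733,0,0],[0,0,0,-0.97,0.733,0,0],[0,0,0,-0.97,0.733,0,0],[0,0,0,0,0,0,0],[0,0,0,0,0,0,0]]]'
python3 - <<'E'
from h import *
s=ctrl.state(); im=viewer.get_image("wrist")[:,:,::-1]; cv2.imwrite("pics/w1.png",im); np.savez("w1.npz",p=s["tool_pos"],o=s["orientation"])
d(.568,-.028,.24,81.6); print(s["tool_pos"],s["joints"])
E
```

```text
clock: 2.65
tool_pos: [0.3935, 0.2911, 0.2392]
orientation: [-3.141, 0.0, 1.424]
force: [0.4, 0.9, 0.3]
grip_width: 0.0853
grasp_force: 0.0
clock: 4.4
tool_pos: [0.5676, -0.0271, 0.2389]
orientation: [-3.14, -0.001, 1.424]
force: [-0.4, -0.1, -0.3]
grip_width: 0.0852
grasp_force: 0.0
clk 4.5 turn 0.1 shift x -0.05 y 0.02 z -0.04 | rp [-1.799e+02 -1.000e-01] w 85.4 F [-0.4  0.2 -1. ] 0.0
[ 0.5676058  -0.02709451  0.23888111] [-0.26507301  0.51470628  0.42993878  1.67582947 -0.24639989  1.00635287
  0.10217653]
```

View pics/w1.png

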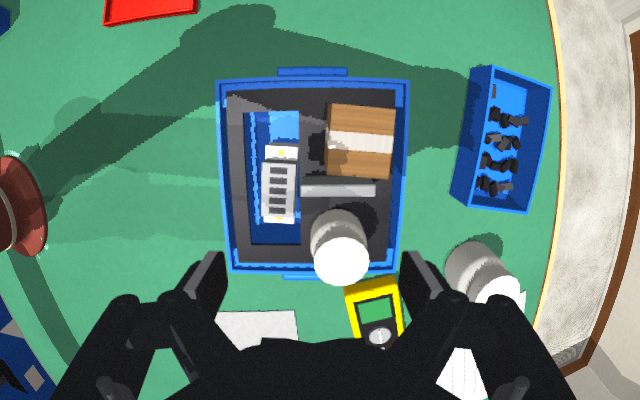

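The wrist view shows the bin (310,175), carton top (362,140), bar (338,187), jar lid (341,262), test head (279,185) and, beside the bin, the meter (372,310). Next I measure each of these from it.

Run:
```python
from h import *
im=cv2.imread("pics/w1.png"); z=np.load("w1.npz"); C=cam("wrist",dict(tool_pos=z["p"],orientation=z["o"]))
hsv=cv2.cvtColor(im,cv2.COLOR_BGR2HSV); H,S,V=[hsv[...,i].astype(int) for i in range(3)]
def box(m,x0,y0,x1,y1): k=np.zeros_like(m); k[y0:y1,x0:x1]=m[y0:y1,x0:x1]; return k
blue=(H>100)&(H<130)&(S>100)
print("bin z68",rect(C,blob(box(blue,205,60,418,280),(310,175)),.068))
lid=box((S<40)&(V>225),310,232,375,290); c=blob(lid,(341,262)); p=(plane(C,c,.135)*1000).astype(np.float32); print("jar lid",cv2.minEnclosingCircle(p), "px",c.mean(0))
br=box(((H>5)&(H<25)&(S>60)&(V>60)|((S<70)&(V>150)&(np.arange(640)[None]>325))),322,98,400,182); 
c=blob(br,(362,140)); print("carton all",rect(C,c,.135), c.min(0),c.max(0))
bar=box((S<40)&(V>95),298,176,380,200); c=blob(bar,(338,187)); print("bar",rect(C,c,.103),c.min(0),c.max(0))
hd=box((S<60)&(V>100),255,140,301,228); c=blob(hd,(279,185)); print("head z59",rect(C,c,.055),c.min(0),c.max(0))
print("divider px of edges", hsv[175,222:250,2])
out=im[60:290,200:420].copy(); cv2.imwrite("pics/w1c.png",cv2.resize(out,None,fx=2.6,fy=2.6,interpolation=cv2.INTER_CUBIC))
# top/side cross-check
for n in ["top"]:
    t=cv2.imread("pics/top0.png"); h=cv2.cvtColor(t,cv2.COLOR_BGR2HSV); K=cam(n)
    m=box((h[...,1]<60)&(h[...,2]>185),352,182,386,218); p=(plane(K,blob(m,(368,200)),.135)*1000).astype(np.float32); print("top lid",cv2.minEnclosingCircle(p))
```

```text
bin z68 [564.6 -27.1 229.9 194.6  81.8]
jar lid ((581.9808349609375, -86.24083709716797), 24.6185245513916) px [341.13103448 261.31724138]
carton all [608.2  15.7  57.   53.8  78.1] [324. 103.] [395. 179.]
bar [588.2 -29.9  68.9  11.4  -8.3] [300. 184.] [375. 196.]
head z59 [526.2 -37.9  67.6  37.5  78.9] [261. 162.] [296. 223.]
divider px of edges [254 158 105 101 100  97 100 103 105 109 107 110 109 110 107 107 109 105
 109 106 108 107 102  85  71 114 124 127]
top lid ((584.93798828125, -86.04861450195312), 23.254430770874023)
```

View pics/w1c.png

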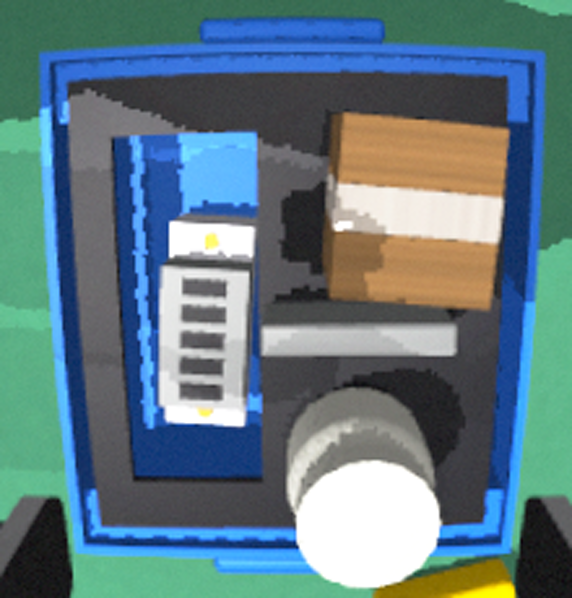

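Run:
```python
from h import *
z=np.load("w1.npz"); C=cam("wrist",dict(tool_pos=z["p"],orientation=z["o"]))
q=np.array([[342,113],[508,128],[490,310],[338,297]])/2.6+[200,60]
p=plane(C,q,.135)*1000; print(p.round(1),p.mean(0),np.linalg.norm(p-np.roll(p,1,0),axis=1), np.degrees(np.arctan2(*(p[1]-p[0])[::-1])),np.degrees(np.arctan2(*(p[2]-p[3])[::-1])))
d(.5825,-.0862,.087,81.7)
```

```text
[[591.   47.5]
 [639.8  37.4]
 [628.6 -17.6]
 [582.3  -7.1]] [610.39446662  15.05727414] [55.24833956 49.83817833 56.16552495 47.46689133] -11.680775193105458 -12.85783897278997
clk 4.5 turn -0.0 shift x -2.27 y 0.93 z 6.08 | rp [-1.799e+02 -1.000e-01] w 85.4 F [-0.4  0.2 -1. ] 0.0
```

```bash
python3 -m pendant '[[[0,0,0,-0.76,0.31,0,0],[0,0,0,-0.76,0.31,0,0],[0,0,0,-0.75,0.31,0,0],[0,0,0,0,0,1,0],[0,0,0,0,0,1,0],[0,0,0,0,0,1,0],[0,0,0,0,0,1,0],[0,0,0,0,0,1,0],[0,0,0,0,0,0.6,0],[0,0,0,0,0,0.48,0],[0,0,0,0,0,0,0],[0,0,0,0,0,0,0],[0,0,0,0,0,0,0.5],[0,0,0,0,0,0,1],[0,0,0,0,0,0,1],[0,0,0,0,0,0,1],[0,0,0,0,0,0,1],[0,0,0,0,0,0,1],[0,0,0,0,0,0,1]]]'
python3 - <<'E'
from h import *
d(.5825,-.0862,.087,81.7)
cv2.imwrite("pics/w2.png",viewer.get_image("wrist")[:,:,::-1])
E
```

```text
clock: 6.82
tool_pos: [0.5835, -0.0878, 0.0886]
orientation: [3.14, -0.0, 1.424]
force: [0.1, 0.0, 5.7]
grip_width: 0.054
grasp_force: 63.0
clk 6.8 turn -0.1 shift x 0.06 y -0.05 z 0.06 | rp [179.9  -0. ] w 54.0 F [0.1 0.  5.7] 62.99515026930749
```

View pics/w2.png

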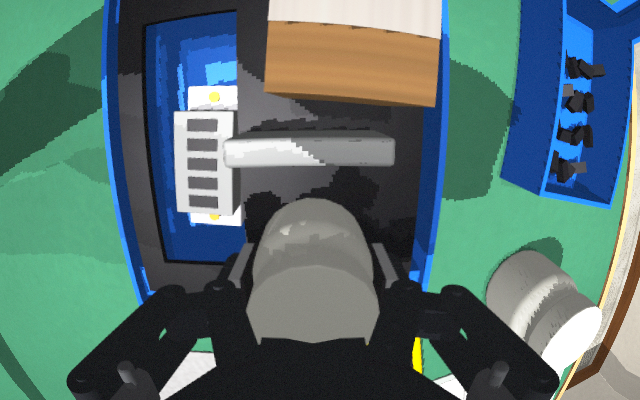

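The jar is held (54 mm, 63 N). I lift it clear of the carton's height and carry it to the tray.

```bash
python3 -m pendant '[[[0,0,0,0,0,-0.5,1],[0,0,0,0,0,-1,1],[0,0,0,0,0,-1,1],[0,0,0,0,0,-1,1],[0,0,0,0,0,-0.5,1],[0,0,0,0.5,-0.36,0,1],[0,0,0,0.99,-0.723,0,1],[0,0,0,0.99,-0.723,0,1],[0,0,0,0.99,-0.723,0,1],[0,0,0,0.99,-0.723,0,1],[0,0,0,0.99,-0.723,0,1],[0,0,0,0.99,-0.723,0,1],[0,0,0,0.99,-0.723,0,1],[0,0,0,0.99,-0.723,0,1],[0,0,0,0.99,-0.723,0,1],[0,0,0,0.99,-0.723,0,1],[0,0,0,0.99,-0.723,0,1],[0,0,0,0.99,-0.723,0,1],[0,0,0,0.5,-0.36,0,1],[0,0,0,0,0,0,1]]]'
python3 -m pendant '[[[0,0,0,0,0,1,1],[0,0,0,0,0,1,1],[0,0,0,0,0,1,1],[0,0,0,0,0,1,1],[0,0,0,0,0,1,1],[0,0,0,0,0,0.5,1],[0,0,0,0,0,0,1]]]'
python3 - <<'E'
from h import *
d(.398,.265,.0286,81.6)
E
```

```text
clock: 9.38
tool_pos: [0.3964, 0.2661, 0.1867]
orientation: [-3.14, 0.001, 1.426]
force: [-0.2, -0.2, -1.6]
grip_width: 0.0541
grasp_force: 63.5
clock: 10.25
tool_pos: [0.3979, 0.2642, 0.0493]
orientation: [-3.141, 0.002, 1.422]
force: [-0.4, 0.5, -1.6]
grip_width: 0.0537
grasp_force: 63.5
clk 10.2 turn -0.1 shift x 0.03 y 0.00 z 0.83 | rp [-1.8e+02  1.0e-01] w 53.7 F [-0.4  0.5 -1.6] 63.453082142950734
```

```bash
python3 -m pendant '[[[0,0,0,0,0,0.5,1],[0,0,0,0,0,0.25,1],[0,0,0,0,0,0.06,1],[0,0,0,0,0,0,1],[0,0,0,0,0,0,1]]]'
python3 -m pendant '[[[0,0,0,0,0,0,0.5],[0,0,0,0,0,0,0],[0,0,0,0,0,0,0],[0,0,0,0,0,0,0],[0,0,0,0,0,0,0],[0,0,0,0,0,-0.5,0],[0,0,0,0,0,-1,0],[0,0,0,0,0,-1,0],[0,0,0,0,0,-1,0],[0,0,0,0,0,-1,0],[0,0,0,0,0,-1,0],[0,0,0,0,0,-1,0],[0,0,0,0,0,0,0]]]'
python3 - <<'E'
from h import *
cv2.imwrite("pics/w3.png",viewer.get_image("wrist")[:,:,::-1])
d(.6104,.0151,.087,77.8)
E
```

```text
clock: 10.88
tool_pos: [0.3978, 0.2655, 0.0298]
orientation: [3.141, -0.0, 1.424]
force: [0.0, -1.0, -1.3]
grip_width: 0.0545
grasp_force: 63.5
clock: 12.5
tool_pos: [0.3987, 0.2659, 0.1943]
orientation: [3.138, -0.004, 1.424]
force: [-0.1, 0.4, -0.2]
grip_width: 0.085
grasp_force: 0.0
clk 12.6 turn 3.8 shift x -7.99 y 10.43 z 4.24 | rp [ 1.799e+02 -1.000e-01] w 85.3 F [-0.8  0.7 -0.8] 0.0
```

View pics/w3.png

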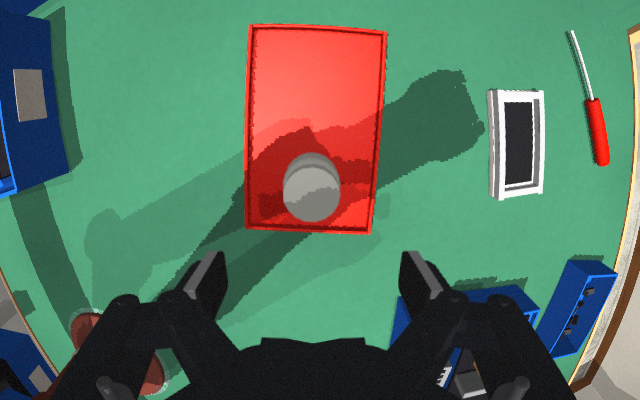

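The jar stands upright in the tray at (311,190). Next is the carton.

```bash
python3 -m pendant '[[[0,0,3.8,0,0,0,0],[0,0,0,-0.727,0.948,0,0],[0,0,0,-0.727,0.948,0,0],[0,0,0,-0.727,0.948,0,0],[0,0,0,-0.727,0.948,0,0],[0,0,0,-0.727,0.948,0,0],[0,0,0,-0.727,0.948,0,0],[0,0,0,-0.727,0.948,0,0],[0,0,0,-0.727,0.948,0,0],[0,0,0,-0.727,0.948,0,0],[0,0,0,-0.727,0.948,0,0],[0,0,0,-0.727,0.948,0,0],[0,0,0,0,0,0,0],[0,0,0,0,0,0.5,0],[0,0,0,0,0,0,0]]]'
python3 - <<'E'
from h import *
d(.6104,.0151,.087,77.8)
cv2.imwrite("pics/w4.png",viewer.get_image("wrist")[:,:,::-1])
E
```

```text
clock: 14.42
tool_pos: [0.6081, 0.0165, 0.1774]
orientation: [-3.136, -0.0, 1.359]
force: [-0.2, -0.3, -0.6]
grip_width: 0.0855
grasp_force: 0.0
clk 14.4 turn 0.1 shift x -0.03 y 0.10 z 3.62 | rp [-179.7   -0. ] w 85.5 F [-0.2 -0.3 -0.6] 0.0
```

View pics/w4.png

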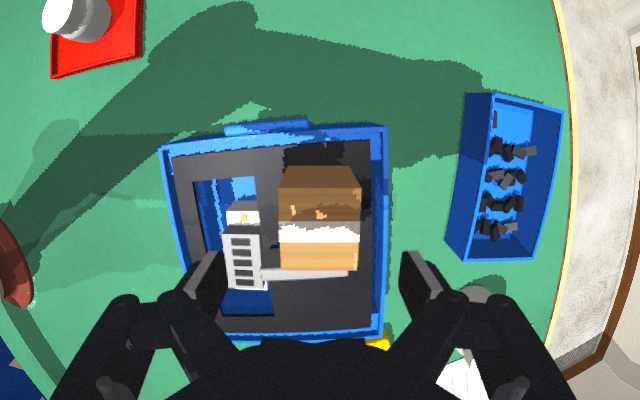

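The carton (319,240) lies squarely between the fingers and aligned with them. I descend and grip.

```bash
python3 -m pendant '[[[0,0,0,0,0.05,1,0],[0,0,0,0,0,1,0],[0,0,0,0,0,1,0],[0,0,0,0,0,0.6,0],[0,0,0,0,0,0,0],[0,0,0,0,0,0,0],[0,0,0,0,0,0,0.5],[0,0,0,0,0,0,1],[0,0,0,0,0,0,1],[0,0,0,0,0,0,1],[0,0,0,0,0,0,1],[0,0,0,0,0,0,1],[0,0,0,0,0,0,1]]]'
python3 - <<'E'
from h import *
s=ctrl.state(); print(s["tool_pos"],s["orientation"]); d(.419,.3666,.187,77.8)
E
```

```text
clock: 16.1
tool_pos: [0.6116, 0.0145, 0.0904]
orientation: [3.141, -0.0, 1.357]
force: [-2.0, 0.6, 5.4]
grip_width: 0.0494
grasp_force: 51.0
[0.61163605 0.01445579 0.09043213] [ 3.14062506e+00 -3.88430792e-04  1.35733635e+00]
clk 16.1 turn -0.0 shift x 12.14 y -10.51 z -3.86 | rp [179.9  -0. ] w 49.4 F [-2.   0.6  5.4] 50.958545207977295
```

```bash
python3 -m pendant '[[[0,0,0,0,0,-0.5,1],[0,0,0,0,0,-1,1],[0,0,0,0,0,-1,1],[0,0,0,0,0,-0.5,1],[0,0,0,0.467,-0.404,0,1],[0,0,0,0.934,-0.808,0,1],[0,0,0,0.934,-0.808,0,1],[0,0,0,0.934,-0.808,0,1],[0,0,0,0.934,-0.808,0,1],[0,0,0,0.934,-0.808,0,1],[0,0,0,0.934,-0.808,0,1],[0,0,0,0.934,-0.808,0,1],[0,0,0,0.934,-0.808,0,1],[0,0,0,0.934,-0.808,0,1],[0,0,0,0.934,-0.808,0,1],[0,0,0,0.934,-0.808,0,1],[0,0,0,0.934,-0.808,0,1],[0,0,0,0.467,-0.404,0,1],[0,0,0,0,0,0,1]]]'
python3 -m pendant '[[[0,0,0,0,0,1,1],[0,0,0,0,0,1,1],[0,0,0,0,0,1,1],[0,0,0,0,0,1,1],[0,0,0,0,0,0.6,1],[0,0,0,0,0,0.2,1],[0,0,0,0,0,0,1]]]'
python3 - <<'E'
from h import *
d(.419,.3666,.0305,77.8)
E
```

```text
clock: 18.48
tool_pos: [0.4174, 0.3676, 0.1637]
orientation: [-3.14, 0.001, 1.36]
force: [0.3, -0.4, -1.9]
grip_width: 0.0493
grasp_force: 50.6
clock: 19.35
tool_pos: [0.4195, 0.3665, 0.0448]
orientation: [3.141, -0.0, 1.357]
force: [-0.4, 0.6, -0.8]
grip_width: 0.049
grasp_force: 50.6
clk 19.4 turn -0.1 shift x 0.00 y -0.02 z 0.57 | rp [180.  -0.] w 49.0 F [-0.4  0.6 -0.8] 50.609636306762695
```

```bash
python3 -m pendant '[[[0,0,0,0,0,0.35,1],[0,0,0,0,0,0.2,1],[0,0,0,0,0,0.02,1],[0,0,0,0,0,0,1],[0,0,0,0,0,0,0.5],[0,0,0,0,0,0,0],[0,0,0,0,0,0,0],[0,0,0,0,0,0,0],[0,0,0,0,0,0,0],[0,0,0,0,0,-0.5,0],[0,0,0,0,0,-1,0],[0,0,0,0,0,-1,0],[0,0,0,0,0,-1,0],[0,0,0,0,0,-1,0],[0,0,0,0,0,-1,0],[0,0,0,0,0,-1,0]]]'
python3 -m pendant '[[[0,0,0,-0.939,0.663,0,0],[0,0,0,-0.939,0.663,0,0],[0,0,0,-0.939,0.663,0,0],[0,0,0,-0.939,0.663,0,0],[0,0,0,-0.939,0.663,0,0],[0,0,0,-0.939,0.663,0,0],[0,0,0,-0.939,0.663,0,0],[0,0,0,-0.939,0.663,0,0],[0,0,0,-0.939,0.663,0,0],[0,0,0,-0.939,0.663,0,0],[0,0,0,-0.939,0.663,0,0],[0,0,0,-0.939,0.663,0,0],[0,0,0,-0.939,0.663,0,0],[0,0,0,-0.939,0.663,0,0],[0,0,0,-0.939,0.663,0,0],[0,0,9.57,0,0,0,0],[0,0,9.57,0,0,0,0],[0,0,9.57,0,0,0,0],[0,0,9.57,0,0,0,0],[0,0,9.57,0,0,0,0]]]'
python3 -m pendant '[[[0,0,9.57,0,0,0,0],[0,0,9.57,0,0,0,0],[0,0,9.57,0,0,0,0],[0,0,9.57,0,0,0,0],[0,0,0,0,0,0,0],[0,0,0,0,0,0,0]]]'
python3 - <<'E'
from h import *
s=ctrl.state(); im=viewer.get_image("wrist")[:,:,::-1]; cv2.imwrite("pics/w5.png",im); np.savez("w5.npz",p=s["tool_pos"],o=s["orientation"])
cv2.imwrite("pics/t5.png",viewer.get_image("top")[:,:,::-1])
d(.588,-.030,.08,-8.3)
cv2.imwrite("pics/wt5.png",np.hstack([cv2.resize(im,(400,250)),cv2.resize(cv2.imread("pics/t5.png"),(400,250))]))
E
```

```text
clock: 21.35
tool_pos: [0.4189, 0.3666, 0.1945]
orientation: [3.141, -0.001, 1.357]
force: [0.9, 1.2, 0.2]
grip_width: 0.0854
grasp_force: 0.0
clock: 23.85
tool_pos: [0.5872, -0.03, 0.1937]
orientation: [3.142, -0.001, 0.516]
force: [0.5, -1.3, 0.0]
grip_width: 0.0851
grasp_force: 0.0
clock: 24.6
tool_pos: [0.5873, -0.03, 0.1932]
orientation: [-3.141, -0.0, -0.144]
force: [0.0, -0.8, -0.5]
grip_width: 0.0856
grasp_force: 0.0
clk 24.7 turn 0.0 shift x 0.03 y -0.01 z 4.53 | rp [-180.   -0.] w 85.2 F [0.3 0.1 0.3] 0.0
```

View pics/wt5.png

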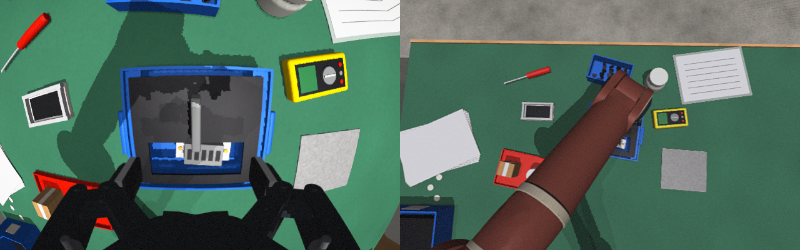

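The jar and carton are both upright in the tray, and the bar is between the open fingers. I descend and grip the bar.

```bash
python3 -m pendant '[[[0,0,0,0,0,1,0],[0,0,0,0,0,1,0],[0,0,0,0,0,1,0],[0,0,0,0,0,1,0],[0,0,0,0,0,0.5,0],[0,0,0,0,0,0,0],[0,0,0,0,0,0,0.4],[0,0,0,0,0,0,0.7],[0,0,0,0,0,0,1],[0,0,0,0,0,0,1],[0,0,0,0,0,0,1],[0,0,0,0,0,0,1],[0,0,0,0,0,0,1],[0,0,0,0,0,0,1],[0,0,0,0,0,0,1],[0,0,0,0,0,0,1]]]'
python3 - <<'E'
from h import *
s=ctrl.state(); print(s["tool_pos"],s["orientation"]); d(.588,-.030,.08,-8.3)
E
```

```text
clock: 26.7
tool_pos: [0.5876, -0.0301, 0.0807]
orientation: [-3.141, -0.001, -0.146]
force: [-0.5, 1.4, 5.5]
grip_width: 0.0112
grasp_force: 60.3
[ 0.58756195 -0.0301341   0.0807421 ] [-3.14149794e+00 -6.62665619e-04 -1.46055997e-01]
clk 26.7 turn -0.1 shift x 0.02 y -0.01 z 0.03 | rp [-180.   -0.] w 11.2 F [-0.5  1.4  5.5] 60.33606290817261
```

```bash
python3 -m pendant '[[[0,0,0,0,0,-0.3,1],[0,0,0,0,0,-0.7,1],[0,0,0,0,0,-1,1],[0,0,0,0,0,-1,1],[0,0,0,0,0,-1,1],[0,0,0,0,0,-0.7,1],[0,0,0,0,0,-0.3,1],[0,0,0,0,0,0,1]]]'
python3 - <<'E'
from h import *
im=viewer.get_image("wrist")[:,:,::-1]; im2=viewer.get_image("side")[:,:,::-1]
cv2.imwrite("pics/wt6.png",np.hstack([cv2.resize(im,(400,250)),cv2.resize(im2[120:320,200:520],(400,250))]))
d(.4486,-.3174,.0247,-3.9)
E
```

```text
clock: 27.7
tool_pos: [0.5872, -0.03, 0.2054]
orientation: [-3.141, -0.0, -0.146]
force: [0.2, 0.5, -3.4]
grip_width: 0.0111
grasp_force: 59.2
clk 27.8 turn -4.5 shift x -4.73 y 11.86 z 7.19 | rp [-1.8e+02  1.0e-01] w 10.8 F [ 0.8 -0.5 -2.7] 59.23223376274109
```

View pics/wt6.png

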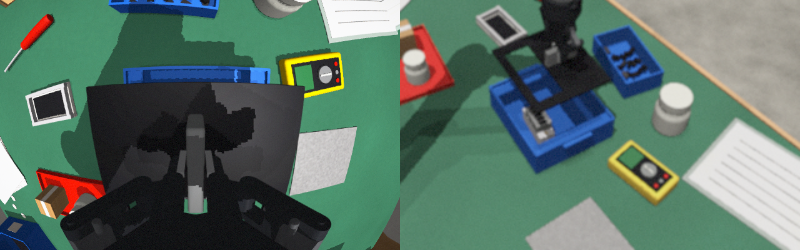

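The divider hangs level and clear of the bin. I carry it to the pad.

```bash
python3 -m pendant '[[[0,0,-4.5,0,0,0,1],[0,0,0,-0.182,0.456,0,1],[0,0,0,-0.364,0.912,0,1],[0,0,0,-0.364,0.912,0,1],[0,0,0,-0.364,0.912,0,1],[0,0,0,-0.364,0.912,0,1],[0,0,0,-0.364,0.912,0,1],[0,0,0,-0.364,0.912,0,1],[0,0,0,-0.364,0.912,0,1],[0,0,0,-0.364,0.912,0,1],[0,0,0,-0.364,0.912,0,1],[0,0,0,-0.364,0.912,0,1],[0,0,0,-0.364,0.912,0,1],[0,0,0,-0.364,0.912,0,1],[0,0,0,-0.182,0.456,0,1],[0,0,0,0,0,0,1]]]'
python3 -m pendant '[[[0,0,0,0,0,0.5,1],[0,0,0,0,0,1,1],[0,0,0,0,0,1,1],[0,0,0,0,0,1,1],[0,0,0,0,0,1,1],[0,0,0,0,0,1,1],[0,0,0,0,0,0.7,1],[0,0,0,0,0,0.3,1],[0,0,0,0,0,0,1]]]'
python3 - <<'E'
from h import *
d(.4486,-.3174,.0247,-3.9)
E
```

```text
clock: 29.8
tool_pos: [0.4483, -0.3186, 0.2052]
orientation: [-3.142, 0.001, -0.071]
force: [-0.1, 0.7, -3.6]
grip_width: 0.0109
grasp_force: 59.1
clock: 30.92
tool_pos: [0.4494, -0.3176, 0.0426]
orientation: [-3.141, 0.0, -0.067]
force: [0.2, -1.3, -3.3]
grip_width: 0.0109
grasp_force: 59.2
clk 30.9 turn 0.1 shift x -0.03 y -0.01 z 0.72 | rp [-180.    0.] w 10.9 F [ 0.2 -1.3 -3.3] 59.24429476261139
```

```bash
python3 -m pendant '[[[0,0,0,0,0,0.4,1],[0,0,0,0,0,0.2,1],[0,0,0,0,0,0.1,1],[0,0,0,0,0,0.04,1],[0,0,0,0,0,0,1],[0,0,0,0,0,0,0.8],[0,0,0,0,0,0,0.5],[0,0,0,0,0,0,0],[0,0,0,0,0,0,0],[0,0,0,0,0,0,0],[0,0,0,0,0,0,0],[0,0,0,0,0,-0.3,0],[0,0,0,0,0,-0.5,0],[0,0,0,0,0,-1,0],[0,0,0,0,0,-1,0],[0,0,0,0,0,-1,0]]]'
python3 -m pendant '[[[0,0,0,0,0,-1,0],[0,0,0,0,0,-1,0],[0,0,0,0,0,-1,0],[0,0,0,0.19,-0.948,-0.6,0],[0,0,0,0.19,-0.948,-0.6,0],[0,0,0,0.19,-0.948,-0.6,0],[0,0,0,0.19,-0.948,0,0],[0,0,0,0.19,-0.948,0,0],[0,0,0,0.19,-0.948,0,0],[0,0,0,0.19,-0.948,0,0],[0,0,0,0.19,-0.948,0,0],[0,0,0,0.19,-0.948,0,0],[0,0,0,0.19,-0.948,0,0],[0,0,0,0.19,-0.948,0,0],[0,0,0,0.19,-0.948,0,0],[0,0,-9.5,0,0,0,0],[0,0,-9.5,0,0,0,0],[0,0,-9.5,0,0,0,0],[0,0,-9.5,0,0,0,0],[0,0,-9.5,0,0,0,0]]]'
python3 -m pendant '[[[0,0,-9.5,0,0,0,0],[0,0,-9.5,0,0,0,0],[0,0,-9.5,0,0,0,0],[0,0,-9.5,0,0,0,0],[0,0,0,0,0,0,0],[0,0,0,0,0,0,0]]]'
python3 - <<'E'
from h import *
s=ctrl.state(); im=viewer.get_image("wrist")[:,:,::-1]; cv2.imwrite("pics/w7.png",im); np.savez("w7.npz",p=s["tool_pos"],o=s["orientation"])
im2=viewer.get_image("top")[:,:,::-1]; cv2.imwrite("pics/t7.png",im2)
c=cv2.resize(im[100:340,200:440],(480,480)); e=cv2.resize(im2[200:340,150:510],(480,187)); cv2.imwrite("pics/wt7.png",np.vstack([c[:400],e]))
d(.526,-.038,.06,81.6)
E
```

```text
clock: 32.92
tool_pos: [0.4493, -0.318, 0.1211]
orientation: [3.141, -0.001, -0.068]
force: [-0.5, -0.3, 0.6]
grip_width: 0.0856
grasp_force: 0.0
clock: 35.42
tool_pos: [0.525, -0.0383, 0.2402]
orientation: [3.141, -0.0, 0.766]
force: [0.7, -1.1, -0.0]
grip_width: 0.0851
grasp_force: 0.0
clock: 36.17
tool_pos: [0.5252, -0.0381, 0.2397]
orientation: [3.141, 0.0, 1.422]
force: [-0.3, -0.3, 0.4]
grip_width: 0.0854
grasp_force: 0.0
clk 36.3 turn -0.1 shift x 0.00 y 0.03 z 7.18 | rp [180.   0.] w 85.5 F [-0.1 -0.1  0. ] 0.0
```

View pics/wt7.png

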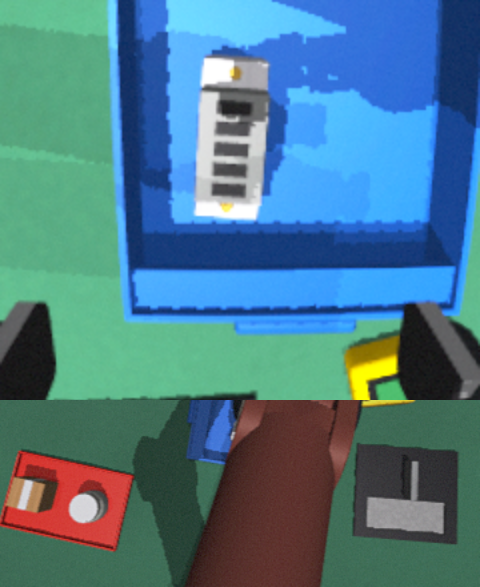

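```bash
python3 -m pendant '[[[0,0,0,0,0,0,0.36],[0,0,0,0,0,0,0.36],[0,0,0,0,0,0,0.36],[0,0,0,0,0,0,0.36],[0,0,0,0,0,0,0.36],[0,0,0,0,0,0,0.36]]]'
python3 - <<'E'
from h import *
z=np.load("w7.npz"); C=cam("wrist",dict(tool_pos=z["p"],orientation=z["o"]))
o=np.array([200,100])
q=np.array([[204,88],[270,92],[262,206],[196,204]])/2+o; p=plane(C,q,.059)*1000
print(p.round(1),p.mean(0).round(1),np.linalg.norm(p-np.roll(p,1,0),axis=1).round(1))
im=cv2.imread("pics/w7.png"); hsv=cv2.cvtColor(im,cv2.COLOR_BGR2HSV); S,V=hsv[...,1].astype(int),hsv[...,2].astype(int)
m=np.zeros(S.shape,bool); m[115:215,290:340]=((S<60)&(V>140))[115:215,290:340]; c=blob(m,(315,168)); print(rect(C,c,.05),c.min(0),c.max(0))
e=plane(C,np.array([[204,55],[270,60],[257,220],[192,215]])/2+o,.038)*1000; print("block",e.round(1),e.mean(0).round(1),np.linalg.norm(e-np.roll(e,1,0),axis=1).round(1))
t=np.degrees(np.arctan2(*((p[0]+p[1]-p[2]-p[3])[::-1]))); te=np.degrees(np.arctan2(*((e[0]+e[1]-e[2]-e[3])[::-1]))); print("long axis",t,te)
h=np.median([p.mean(0),e.mean(0)],0)/1000; d(h[0],h[1],.05,te)
E
```

```text
clock: 37.02
tool_pos: [0.5253, -0.0379, 0.2393]
orientation: [-3.142, 0.0, 1.425]
force: [-0.1, 0.6, 0.1]
grip_width: 0.0544
grasp_force: 0.0
[[ 5.179e+02 -3.000e-01]
 [ 5.509e+02 -7.300e+00]
 [ 5.387e+02 -6.720e+01]
 [ 5.040e+02 -6.090e+01]] [527.8 -33.9] [62.2 33.7 61.2 35.3]
[525.4 -39.7  68.9  36.6  77.2] [297. 145.] [333. 209.]
block [[519.5  15.1]
 [554.3   7.2]
 [535.  -82.1]
 [498.6 -73.6]] [526.8 -33.3] [91.1 35.7 91.4 37.4]
long axis 77.76756097560846 77.23187745942364
clk 37.0 turn 4.4 shift x 0.18 y 0.04 z 7.57 | rp [-180.    0.] w 54.4 F [-0.1  0.6  0.1] 0.0
```

The head measures 91 x 36 mm at (527,-33), long axis at 77.5°, which matches its given size. I go in with the fingers pre-closed to 54 mm so they clear the bin wall.

```bash
python3 -m pendant '[[[0,0,4.1,0,0,0,0.36],[0,0,0,0.18,0.04,1,0.36],[0,0,0,0,0,1,0.36],[0,0,0,0,0,1,0.36],[0,0,0,0,0,1,0.36],[0,0,0,0,0,1,0.36],[0,0,0,0,0,1,0.36],[0,0,0,0,0,1,0.36],[0,0,0,0,0,0.8,0.36],[0,0,0,0,0,0.45,0.36],[0,0,0,0,0,0,0.36],[0,0,0,0,0,0,0.36],[0,0,0,0,0,0,0.6],[0,0,0,0,0,0,1],[0,0,0,0,0,0,1],[0,0,0,0,0,0,1],[0,0,0,0,0,0,1],[0,0,0,0,0,0,1]]]'
python3 - <<'E'
from h import *
s=ctrl.state(); print(s["tool_pos"],s["orientation"])
cv2.imwrite("pics/w8.png",viewer.get_image("wrist")[:,:,::-1])
E
```

```text
clock: 39.28
tool_pos: [0.5281, -0.0338, 0.0341]
orientation: [3.14, -0.0, 1.353]
force: [-0.1, 0.2, 6.1]
grip_width: 0.0354
grasp_force: 61.0
[ 0.52807537 -0.03382028  0.03405978] [ 3.13965023e+00 -4.29149096e-04  1.35326640e+00]
```

```bash
python3 -m pendant '[[[0,0,0,0,0,-0.5,1],[0,0,0,0,0,-1,1],[0,0,0,0,0,-1,1],[0,0,0,0,0,-1,1],[0,0,0,0,0,-1,1],[0,0,0,0,0,-1,1],[0,0,0,0,0,-0.5,1],[0,0,0,0,0,0,1]]]'
python3 - <<'E'
from h import *
def whites(f,C,b,n):
    im=cv2.imread(f); hsv=cv2.cvtColor(im,cv2.COLOR_BGR2HSV); S,V=hsv[...,1].astype(int),hsv[...,2].astype(int)
    m=np.zeros(S.shape,bool); x0,y0,x1,y1=b; m[y0:y1,x0:x1]=((S<60)&(V>110))[y0:y1,x0:x1]; c=blob(m,n); print(rect(C,c,.024),c.min(0),c.max(0))
    k=np.zeros(S.shape,bool); k[y0:y1,x0:x1]=((V<100)&(S<110))[y0:y1,x0:x1]; c=blob(k,n); print(" pocket floor",rect(C,c,.012),"rim",rect(C,c,.024),c.min(0),c.max(0))
whites("pics/w3.png",cam("wrist",dict(tool_pos=np.array([.3987,.2659,.1943]),orientation=np.array([3.138,-.004,1.424]))),(480,80,555,210),(517,145))
whites("pics/top0.png",cam("top"),(185,155,255,200),(220,179))
d(.6503,.2753,.05,89)
E
```

```text
clock: 40.33
tool_pos: [0.5273, -0.0336, 0.1835]
orientation: [3.141, -0.0, 1.353]
force: [-0.5, -0.5, -2.9]
grip_width: 0.0352
grasp_force: 60.4
[639.6 277.8 128.4  87.1  89.2] [487.  89.] [544. 200.]
 pocket floor [649.7 277.5  98.6  43.8  89.2] rim [640.5 279.9  94.9  42.1  89.2] [504. 102.] [532. 184.]
[650.1 275.6 131.2  75.3  89.1] [193. 163.] [246. 193.]
 pocket floor [650.4 277.7  97.7  49.5 -89.3] rim [648.1 274.3  96.4  48.9 -89.3] [201. 169.] [239. 188.]
clk 40.3 turn -11.5 shift x 12.44 y 4.70 z 5.34 | rp [179.9  -0. ] w 35.2 F [-0.5 -0.5 -2.9] 60.355263501405716
```

```bash
python3 -m pendant '[[[0,0,-5.75,0,0,0,1],[0,0,-5.75,0,0,0,1],[0,0,0,0.5,0.5,0,1],[0,0,0,0.95,0.525,0,1],[0,0,0,0.95,0.525,0,1],[0,0,0,0.95,0.525,0,1],[0,0,0,0.95,0.525,0,1],[0,0,0,0.95,0.525,0,1],[0,0,0,0.95,0.525,0,1],[0,0,0,0.95,0.525,0,1],[0,0,0,0.95,0.525,0,1],[0,0,0,0.4,0,0,1],[0,0,0,0,0,0,1],[0,0,0,0,0,0,1]]]'
python3 - <<'E'
from h import *
s=ctrl.state(); im=viewer.get_image("wrist")[:,:,::-1]; cv2.imwrite("pics/w9.png",im); np.savez("w9.npz",p=s["tool_pos"],o=s["orientation"])
C=cam("wrist",s); print(proj(C,[[.650,.277,.024]]))
d(.650,.277,.05,89)
E
```

```text
clock: 42.08
tool_pos: [0.6479, 0.1751, 0.1829]
orientation: [-3.141, 0.002, 1.552]
force: [-0.7, -1.2, -2.9]
grip_width: 0.0353
grasp_force: 60.5
[[315.1138551   77.71450984]]
clk 42.1 turn -0.1 shift x 4.08 y 0.01 z 5.33 | rp [-1.8e+02  1.0e-01] w 35.3 F [ 0.4  0.1 -2.5] 60.52538361400366
```

View pics/w9.png

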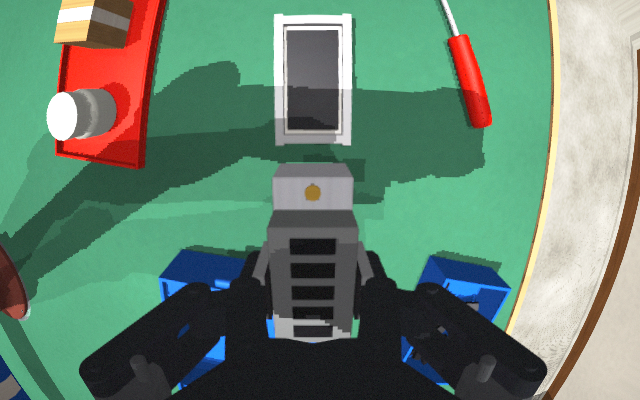

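Run:
```python
from h import *
z=np.load("w9.npz"); C=cam("wrist",dict(tool_pos=z["p"],orientation=z["o"]))
for n,q,h in [("outer",[[276,15],[350,14],[352,144],[276,144]],.024),("pocket",[[284,25],[343,25],[344,135],[284,135]],.024),("floor",[[288,29],[341,29],[340,129],[288,129]],.012)]:
    p=plane(C,np.array(q),h)*1000; print(n,p.round(1).tolist(),p.mean(0).round(1),np.linalg.norm(p-np.roll(p,1,0),axis=1).round(1),np.degrees(np.arctan2(*((p[0]+p[1]-p[2]-p[3])[::-1]))).round(1))
e=plane(C,[[276,165],[350,165]],.187)*1000; print("head end",e)
```

```text
outer [[614.7, 340.2], [683.8, 339.9], [684.0, 213.8], [611.7, 215.1]] [648.5 277.3] [125.2  69.2 126.2  72.3] 89.4
pocket [[622.1, 329.5], [676.9, 328.5], [676.3, 222.4], [619.6, 223.4]] [648.7 276. ] [106.1  54.9 106.1  56.7] 89.2
floor [[624.8, 328.3], [676.1, 327.5], [673.6, 227.3], [622.6, 228.2]] [649.3 277.8] [100.2  51.2 100.2  51. ] 88.7
head end [[631.5480622  225.81044502]
 [663.17330887 225.23669366]]
```

```bash
python3 -m pendant '[[[0,0,0,0.5,-0.03,0,1],[0,0,0,1,0,0,1],[0,0,0,1,0,0,1],[0,0,0,1,0,0,1],[0,0,0,0.56,0,0,1],[0,0,0,0,0,0,1],[0,0,0,0,0,1,1],[0,0,0,0,0,1,1],[0,0,0,0,0,1,1],[0,0,0,0,0,0.6,1],[0,0,0,0,0,0,1],[0,0,0,0,0,0,1]]]'
python3 - <<'E'
from h import *
d(.649,.2765,.0425,89.2)
cv2.imwrite("pics/w10.png",np.hstack([cv2.resize(viewer.get_image("wrist")[100:,140:500,::-1],(400,333)),cv2.resize(viewer.get_image("side")[90:190,220:340,::-1],(400,333))]))
E
```

```text
clock: 43.62
tool_pos: [0.6504, 0.278, 0.0943]
orientation: [3.139, -0.0, 1.553]
force: [0.9, 0.0, -2.7]
grip_width: 0.0353
grasp_force: 60.5
clk 43.6 turn -0.2 shift x -0.06 y -0.05 z 2.07 | rp [179.9  -0. ] w 35.3 F [ 0.9  0.  -2.7] 60.51713224500418
```

View pics/w10.png

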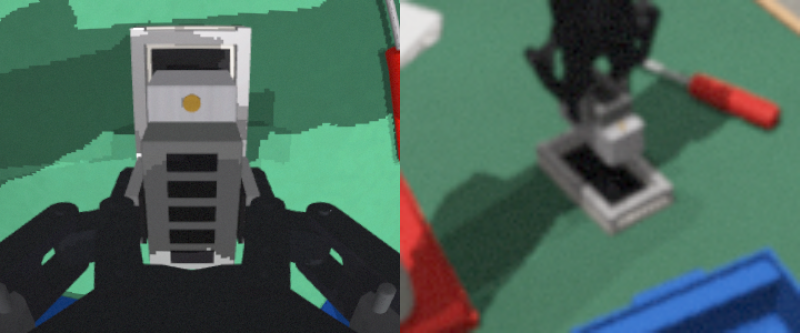

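The head is centred over the pocket. I lower it in slowly.

```bash
python3 -m pendant '[[[0,0,0,-0.06,-0.05,0.5,1],[0,0,0,0,0,0.5,1],[0,0,0,0,0,0.5,1],[0,0,0,0,0,0.3,1],[0,0,0,0,0,0.2,1],[0,0,0,0,0,0.05,1],[0,0,0,0,0,0,1]]]'
python3 - <<'E'
from h import *
d(.649,.2765,.0425,89.2)
E
```

```text
clock: 44.6
tool_pos: [0.6484, 0.2768, 0.0422]
orientation: [3.141, -0.0, 1.554]
force: [0.6, -0.6, -2.7]
grip_width: 0.0352
grasp_force: 60.6
clk 44.6 turn -0.2 shift x -0.01 y 0.02 z -0.01 | rp [180.  -0.] w 35.2 F [ 0.6 -0.6 -2.7] 60.567447245121
```

```bash
python3 -m pendant '[[[0,0,0,0,0,0.04,1],[0,0,0,0,0,0,1]]]'; python3 -m pendant '[[[0,0,0,0,0,0.04,1],[0,0,0,0,0,0,1]]]'
```

```text
clock: 44.85
tool_pos: [0.6484, 0.2768, 0.0421]
orientation: [3.141, -0.0, 1.554]
force: [-1.9, -0.8, 5.3]
grip_width: 0.0351
grasp_force: 61.5
clock: 45.1
tool_pos: [0.6484, 0.2768, 0.0421]
orientation: [3.141, -0.001, 1.554]
force: [-4.4, -1.6, 9.4]
grip_width: 0.035
grasp_force: 62.2
```

```bash
python3 -m pendant '[[[0,0,0,0,0,0,0.7],[0,0,0,0,0,0,0],[0,0,0,0,0,0,0],[0,0,0,0,0,0,0],[0,0,0,0,0,0,0],[0,0,0,0,0,-0.5,0],[0,0,0,0,0,-1,0],[0,0,0,0,0,-1,0],[0,0,0,0,0,-1,0],[0,0,0,0,0,-1,0],[0,0,0,0,0,-1,0],[0,0,0,0,0,-0.5,0],[0,0,0,0,0,0,0]]]'
python3 - <<'E'
from h import *
cv2.imwrite("pics/w11.png",np.hstack([cv2.resize(viewer.get_image("wrist")[100:,140:500,::-1],(400,333)),cv2.resize(viewer.get_image("side")[90:190,220:340,::-1],(400,333))]))
d(.4494,-.3176,.19,89)
E
```

```text
clock: 46.72
tool_pos: [0.6486, 0.2768, 0.1911]
orientation: [3.139, -0.001, 1.554]
force: [0.6, -1.0, -1.3]
grip_width: 0.0856
grasp_force: 0.0
clk 46.8 turn 0.0 shift x -23.91 y -7.50 z -0.05 | rp [-179.9    0. ] w 85.6 F [-0.3 -0.5 -0.2] 0.0
```

View pics/w11.png

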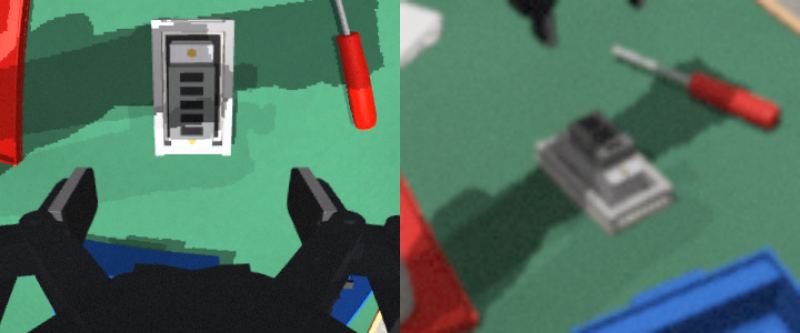

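The test head is seated upright in the nest pocket. That was picture 14 of 14, so from here I check by numbers only. Back to the divider, where I will grip it at the pose I released it.

```bash
python3 -m pendant '[[[0,0,0,-0.995,-0.3125,0,0],[0,0,0,-0.995,-0.3125,0,0],[0,0,0,-0.995,-0.3125,0,0],[0,0,0,-0.995,-0.3125,0,0],[0,0,0,-0.995,-0.3125,0,0],[0,0,0,-0.995,-0.3125,0,0],[0,0,0,-0.995,-0.3125,0,0],[0,0,0,-0.995,-0.3125,0,0],[0,0,0,-0.995,-0.3125,0,0],[0,0,0,-0.995,-0.3125,0,0],[0,0,0,-0.995,-0.3125,0,0],[0,0,0,-0.995,-0.3125,0,0],[0,0,0,-0.995,-0.3125,0,0],[0,0,0,-0.995,-0.3125,0,0],[0,0,0,-0.995,-0.3125,0,0],[0,0,0,-0.995,-0.3125,0,0],[0,0,0,-0.995,-0.3125,0,0],[0,0,0,-0.995,-0.3125,0,0],[0,0,0,-0.995,-0.3125,0,0],[0,0,0,-0.995,-0.3125,0,0]]]'
python3 -m pendant '[[[0,0,0,-0.995,-0.3125,0,0],[0,0,0,-0.995,-0.3125,0,0],[0,0,0,-0.995,-0.3125,0,0],[0,0,0,-0.995,-0.3125,0,0],[0,0,9.3,0,0,0,0],[0,0,9.3,0,0,0,0],[0,0,9.3,0,0,0,0],[0,0,9.3,0,0,0,0],[0,0,9.3,0,0,0,0],[0,0,9.3,0,0,0,0],[0,0,9.3,0,0,0,0],[0,0,9.3,0,0,0,0],[0,0,9.3,0,0,0,0],[0,0,9.3,0,0,0,0],[0,0,0,0,0,0,0],[0,0,0,0,0,0,0]]]'
python3 - <<'E'
from h import *
s=ctrl.state(); im=viewer.get_image("wrist")[:,:,::-1].copy(); cv2.imwrite("pics/w12.png",im); C=cam("wrist",s)
d(.4494,-.3176,.024,-3.85)
u=proj(C,[[.4494,-.3176,.046]])[0]; print("expected bar px",u)
hsv=cv2.cvtColor(im,cv2.COLOR_BGR2HSV); S,V=hsv[...,1].astype(int),hsv[...,2].astype(int)
b=proj(C,[[.4494+a,-.3176+c,.046] for a in(-.036,.05) for c in(-.015,.015)]); x0,y0=b.min(0).astype(int); x1,y1=b.max(0).astype(int)
print("box",x0,y0,x1,y1); print(V[y0:y1:6,x0:x1:3])
E
```

```text
clock: 49.32
tool_pos: [0.4824, -0.2184, 0.1887]
orientation: [-3.139, -0.001, 1.554]
force: [0.5, -0.1, -0.5]
grip_width: 0.0854
grasp_force: 0.0
clock: 51.32
tool_pos: [0.4503, -0.3167, 0.1893]
orientation: [-3.141, 0.001, -0.067]
force: [-0.3, -0.3, -0.6]
grip_width: 0.0854
grasp_force: 0.0
clk 51.4 turn -0.0 shift x -0.03 y 0.03 z 6.62 | rp [-180.    0.] w 85.4 F [-0.1  0.2  0.1] 0.0
expected bar px [313.6939198  186.61173039]
box 293 131 331 223
[[109 113 112 113 112 115 114 114 113 114 117 117 106]
 [109 112 112 112  61  58  61  62 115 115 107 104 105]
 [112 114 114 114  58  56  53  51  49 106 104 104 106]
 [ 95  98  90  87  38 108 162 164 168 130 106 107 106]
 [ 81  85  85  85  19 126 187 194 207 133 105 107 107]
 [ 82  84  85  88  19 129 189 197 207 130 110 109 105]
 [ 83  84  88  86  31 126 190 198 207 138  92  91  92]
 [ 85  90  88  88  26 123 193 200 210 135  94  93  94]
 [ 87  85  87  88  22 125 192 202 209 137  97  92  95]
 [ 86  87  90  86  25 122 198 208 210 136  96  95  94]
 [ 82  87  87  90  48 119 198 208 210 135  92  94  94]
 [ 85  87  88  90  33 119 201 207 211 137  95  95  94]
 [ 90  88  88  90  84 122 201 207 211 134  91  97  98]
 [ 87  85  88  87  91 118 205 206 212 128  93  93  92]
 [199 199 197 190 190 143 204 207 210 157 202 205 218]
 [194 192 195 196 195 194 206 213 206 219 222 224 214]]
```

```bash
python3 -m pendant '[[[0,0,0,-0.03,0.03,1,0],[0,0,0,0,0,1,0],[0,0,0,0,0,1,0],[0,0,0,0,0,1,0],[0,0,0,0,0,1,0],[0,0,0,0,0,1,0],[0,0,0,0,0,0.55,0],[0,0,0,0,0,0,0],[0,0,0,0,0,0,0.4],[0,0,0,0,0,0,0.7],[0,0,0,0,0,0,1],[0,0,0,0,0,0,1],[0,0,0,0,0,0,1],[0,0,0,0,0,0,1],[0,0,0,0,0,0,1],[0,0,0,0,0,0,1],[0,0,0,0,0,0,1]]]'
python3 -m pendant '[[[0,0,0,0,0,-0.3,1],[0,0,0,0,0,-0.7,1],[0,0,0,0,0,-1,1],[0,0,0,0,0,-1,1],[0,0,0,0,0,-1,1],[0,0,0,0,0,-1,1],[0,0,0,0,0,-1,1],[0,0,0,0,0,-0.8,1],[0,0,0,0,0,0,1]]]'
python3 - <<'E'
from h import *
d(.5876,-.0301,.0807,-8.37)
E
```

```text
clock: 53.5
tool_pos: [0.4498, -0.3179, 0.0265]
orientation: [3.141, -0.001, -0.069]
force: [-0.4, 1.1, 4.9]
grip_width: 0.0108
grasp_force: 60.7
clock: 54.62
tool_pos: [0.4499, -0.3184, 0.1979]
orientation: [3.14, -0.003, -0.07]
force: [0.2, 0.2, -3.3]
grip_width: 0.011
grasp_force: 59.7
clk 54.6 turn 4.4 shift x 3.77 y -12.21 z 4.69 | rp [179.9  -0.2] w 11.0 F [ 0.2  0.2 -3.3] 59.677435755729675
```

```bash
python3 -m pendant '[[[0,0,4.4,0,0,0,1],[0,0,0,0.145,-0.47,0,1],[0,0,0,0.29,-0.939,0,1],[0,0,0,0.29,-0.939,0,1],[0,0,0,0.29,-0.939,0,1],[0,0,0,0.29,-0.939,0,1],[0,0,0,0.29,-0.939,0,1],[0,0,0,0.29,-0.939,0,1],[0,0,0,0.29,-0.939,0,1],[0,0,0,0.29,-0.939,0,1],[0,0,0,0.29,-0.939,0,1],[0,0,0,0.29,-0.939,0,1],[0,0,0,0.29,-0.939,0,1],[0,0,0,0.29,-0.939,0,1],[0,0,0,0.145,-0.47,0,1],[0,0,0,0,0,0,1],[0,0,0,0,0,0.5,1],[0,0,0,0,0,1,1],[0,0,0,0,0,1,1],[0,0,0,0,0,1,1]]]'
python3 -m pendant '[[[0,0,0,0,0,0.4,1],[0,0,0,0,0,0,1],[0,0,0,0,0,0,1]]]'
python3 - <<'E'
from h import *
d(.5876,-.0301,.0835,-8.37)
E
```

```text
clock: 57.12
tool_pos: [0.5864, -0.0308, 0.1072]
orientation: [3.141, 0.001, -0.148]
force: [0.6, 0.1, -3.2]
grip_width: 0.011
grasp_force: 59.5
clock: 57.5
tool_pos: [0.5879, -0.0302, 0.0995]
orientation: [3.141, -0.002, -0.147]
force: [-0.1, -0.8, -1.9]
grip_width: 0.0106
grasp_force: 59.5
clk 57.5 turn -0.0 shift x -0.01 y -0.00 z 0.64 | rp [ 1.8e+02 -1.0e-01] w 10.6 F [-0.1 -0.8 -1.9] 59.46252107620239
```

```bash
python3 -m pendant '[[[0,0,0,0,0,0.25,1],[0,0,0,0,0,0.2,1],[0,0,0,0,0,0.15,1],[0,0,0,0,0,0,1],[0,0,0,0,0,0,1]]]'; python3 -m pendant '[[[0,0,0,0,0,0.05,1],[0,0,0,0,0,0,1]]]'; python3 -m pendant '[[[0,0,0,0,0,0.04,1],[0,0,0,0,0,0,1]]]'
```

```text
clock: 58.12
tool_pos: [0.5874, -0.0294, 0.0836]
orientation: [3.141, -0.0, -0.146]
force: [-0.2, 0.1, -0.9]
grip_width: 0.011
grasp_force: 59.6
clock: 58.38
tool_pos: [0.5874, -0.0294, 0.0836]
orientation: [-3.141, -0.0, -0.146]
force: [-2.1, 1.4, 6.5]
grip_width: 0.0107
grasp_force: 60.7
clock: 58.62
tool_pos: [0.5874, -0.0295, 0.0835]
orientation: [-3.14, -0.001, -0.146]
force: [-4.1, 2.3, 10.7]
grip_width: 0.0109
grasp_force: 61.6
```

```bash
python3 -m pendant '[[[0,0,0,0,0,0,0.8],[0,0,0,0,0,0,0.5],[0,0,0,0,0,0,0],[0,0,0,0,0,0,0],[0,0,0,0,0,0,0],[0,0,0,0,0,0,0],[0,0,0,0,0,-0.3,0],[0,0,0,0,0,-0.7,0],[0,0,0,0,0,-1,0],[0,0,0,0,0,-1,0],[0,0,0,0,0,-1,0],[0,0,0,0,0,-1,0],[0,0,0,0,0,-1,0],[0,0,0,0,0,-0.2,0],[0,0,0,0,0,0,0]]]'
python3 - <<'E'
from h import *
s=ctrl.state(); im=viewer.get_image("wrist")[:,:,::-1].copy(); cv2.imwrite("pics/w13.png",im); C=cam("wrist",s); print(s["tool_pos"])
hsv=cv2.cvtColor(im,cv2.COLOR_BGR2HSV); S,V=hsv[...,1].astype(int),hsv[...,2].astype(int)
# compare with w5 (same yaw, before lifting): bar and blue window/walls
z=np.load("w5.npz"); A=cv2.imread("pics/w5.png"); CA=cam("wrist",dict(tool_pos=z["p"],orientation=z["o"]))
for n,I,K in(("before",A,CA),("now",im,C)):
    h=cv2.cvtColor(I,cv2.COLOR_BGR2HSV); V=h[...,2].astype(int); S=h[...,1].astype(int); u=proj(K,[[.588,-.03,.103]])[0].astype(int)
    m=np.zeros(V.shape,bool); sl=(slice(u[1]-60,u[1]+35),slice(u[0]-25,u[0]+26)); m[sl]=((V>120)&(S<50))[sl]
    for dy in(-30,-15,0,15): r=np.where(m[u[1]+dy])[0]; print(n,dy,r.min() if len(r) else None,r.max() if len(r) else None, (plane(K,[[r.mean(),u[1]+dy]],.103)*1000).round(1) if len(r) else "")
    # dark plate extents vs rim: along rows/cols on plane z=.065 bin axes
    a=np.radians(-8.3); ex=np.array([np.cos(a),np.sin(a)]); ey=np.array([-ex[1],ex[0]]); b=np.array([.5646,-.0271])
    for nm,dirs,o in(("+-y",ey,.055),("+x",ex,0)):
        t=np.arange(-.112,.1121,.002); P=b+t[:,None]*dirs+(ex*o if nm=="+-y" else ey*.05)
        px=proj(K,np.c_[P,np.full(len(t),.065)]).round().astype(int); bl=[ (0<=y<400 and 0<=x<640 and h[y,x,1]>120 and 100<h[y,x,0]<130) for x,y in px]; print(n,nm,"".join("b" if q else "." for q in bl))
d(.398,.265,.24,81.6)
E
```

```text
clock: 60.5
tool_pos: [0.5872, -0.0294, 0.2366]
orientation: [-3.141, -0.0, -0.146]
force: [-0.3, 0.5, -0.7]
grip_width: 0.085
grasp_force: 0.0
[ 0.58718427 -0.02938029  0.23657005]
before -30 307 320 [[611.  -34.2]]
before -15 307 320 [[599.6 -32.6]]
before 0 308 320 [[587.9 -31.3]]
before 15 308 320 [[575.8 -29.5]]
before +-y ..bbbbbbb..............................................................................................bbbbbbb...
before +x .......bbbbbb..........bbbbbbbbbbbbbbbbbbbbbbbbbbb................................................bbbbbbb........
now -30 307 318 [[615.7 -33.6]]
now -15 308 318 [[602.3 -32.1]]
now 0 308 318 [[588.8 -30.1]]
now 15 308 318 [[574.8 -28.1]]
now +-y ..bbbbbbb...............................................................................................bbbbbb...
now +x .......bbbbbb..........bbbbbbbbbbbbbbbbbbbbbbbbbbb................................................bbbbbbb........
clk 60.5 turn -90.0 shift x 10.53 y -9.19 z -0.17 | rp [-1.8e+02  1.0e-01] w 85.6 F [-0.4  0.1 -0.6] 0.0
```

The divider is back within about 1 mm. Now the jar: turn, move over the tray, descend.

```bash
python3 -m pendant '[[[0,0,-10,0,0,0,0],[0,0,-10,0,0,0,0],[0,0,-10,0,0,0,0],[0,0,-10,0,0,0,0],[0,0,-10,0,0,0,0],[0,0,-10,0,0,0,0],[0,0,-10,0,0,0,0],[0,0,-10,0,0,0,0],[0,0,-10,0,0,0,0],[0,0,0,0.957,-0.835,0,0],[0,0,0,0.957,-0.835,0,0],[0,0,0,0.957,-0.835,0,0],[0,0,0,0.957,-0.835,0,0],[0,0,0,0.957,-0.835,0,0],[0,0,0,0.957,-0.835,0,0],[0,0,0,0.957,-0.835,0,0],[0,0,0,0.957,-0.835,0,0],[0,0,0,0.957,-0.835,0,0],[0,0,0,0.957,-0.835,0,0],[0,0,0,0.957,-0.835,0,0]]]'
python3 -m pendant '[[[0,0,0,0,0,1,0],[0,0,0,0,0,1,0],[0,0,0,0,0,0.5,0],[0,0,0,0,0,0,0]]]'
python3 - <<'E'
from h import *
s=ctrl.state(); im=viewer.get_image("wrist")[:,:,::-1].copy(); C=cam("wrist",s)
h=cv2.cvtColor(im,cv2.COLOR_BGR2HSV); u=proj(C,[[.398,.266,.074]])[0]; print("jar lid expected px",u)
m=np.zeros(h.shape[:2],bool); y,x=u.astype(int)[::-1]; y0,x0=max(y-55,0),x-55; m[y0:y+55,x0:x+55]=((h[...,1]<60)&(h[...,2]>90))[y0:y+55,x0:x+55]
c=blob(m,u); print("blob",c.min(0),c.max(0)); d(.398,.265,.029,81.6)
E
```

```text
clock: 63.05
tool_pos: [0.3972, 0.2649, 0.2353]
orientation: [-3.14, 0.002, 1.425]
force: [-0.3, 1.1, 0.3]
grip_width: 0.0859
grasp_force: 0.0
clock: 63.55
tool_pos: [0.3979, 0.2638, 0.1729]
orientation: [-3.14, 0.002, 1.424]
force: [0.0, -1.0, 0.3]
grip_width: 0.0853
grasp_force: 0.0
jar lid expected px [314.98378796 199.78794169]
blob [282. 153.] [343. 227.]
clk 63.6 turn 0.0 shift x 0.03 y -0.03 z 5.79 | rp [-180.    0.] w 85.3 F [ 1.4  1.2 -0.1] 0.0
```

```bash
python3 -m pendant '[[[0,0,0,0.03,-0.03,1,0],[0,0,0,0,0,1,0],[0,0,0,0,0,1,0],[0,0,0,0,0,1,0],[0,0,0,0,0,1,0],[0,0,0,0,0,0.75,0],[0,0,0,0,0,0,0],[0,0,0,0,0,0,0.5],[0,0,0,0,0,0,1],[0,0,0,0,0,0,1],[0,0,0,0,0,0,1],[0,0,0,0,0,0,1],[0,0,0,0,0,0,1],[0,0,0,0,0,0,1]]]'
python3 - <<'E'
from h import *
s=ctrl.state(); print(s["tool_pos"])
E
python3 -m pendant '[[[0,0,0,0,0,-0.5,1],[0,0,0,0,0,-1,1],[0,0,0,0,0,-1,1],[0,0,0,0,0,-1,1],[0,0,0,0,0,-1,1],[0,0,0,0,0,-1,1],[0,0,0,0,0,-0.5,1],[0,0,0,0,0,0,1]]]'
python3 - <<'E'
from h import *
d(.5835,-.0878,.0886,81.6)
E
```

```text
clock: 65.35
tool_pos: [0.3985, 0.2657, 0.0317]
orientation: [3.14, -0.002, 1.425]
force: [-0.7, -0.2, 6.5]
grip_width: 0.0539
grasp_force: 62.0
[0.39845601 0.26569008 0.03171529]
clock: 66.35
tool_pos: [0.398, 0.2654, 0.1808]
orientation: [3.141, -0.001, 1.425]
force: [-0.6, -0.3, -1.7]
grip_width: 0.0537
grasp_force: 63.8
clk 66.3 turn 0.0 shift x -12.89 y 9.41 z 3.69 | rp [ 1.799e+02 -1.000e-01] w 53.7 F [-0.6 -0.3 -1.7] 63.758356348844245
```

```bash
python3 -m pendant '[[[0,0,0,-0.49,0.36,0,1],[0,0,0,-0.992,0.724,0,1],[0,0,0,-0.992,0.724,0,1],[0,0,0,-0.992,0.724,0,1],[0,0,0,-0.992,0.724,0,1],[0,0,0,-0.992,0.724,0,1],[0,0,0,-0.992,0.724,0,1],[0,0,0,-0.992,0.724,0,1],[0,0,0,-0.992,0.724,0,1],[0,0,0,-0.992,0.724,0,1],[0,0,0,-0.992,0.724,0,1],[0,0,0,-0.992,0.724,0,1],[0,0,0,-0.992,0.724,0,1],[0,0,0,-0.49,0.36,0,1],[0,0,0,0,0,0,1],[0,0,0,0,0,1,1],[0,0,0,0,0,1,1],[0,0,0,0,0,0.8,1],[0,0,0,0,0,0.4,1],[0,0,0,0,0,0,1]]]'
python3 -m pendant '[[[0,0,0,0,0,0,1],[0,0,0,0,0,0,1]]]'
python3 - <<'E'
from h import *
d(.5835,-.0878,.0927,81.6)
E
```

```text
clock: 68.85
tool_pos: [0.5831, -0.0866, 0.0995]
orientation: [-3.14, -0.001, 1.426]
force: [0.4, -0.3, -1.3]
grip_width: 0.0537
grasp_force: 63.7
clock: 69.1
tool_pos: [0.5842, -0.0878, 0.101]
orientation: [3.14, 0.0, 1.425]
force: [0.3, -0.7, -1.2]
grip_width: 0.0537
grasp_force: 63.7
clk 69.1 turn 0.0 shift x -0.01 y -0.03 z 0.33 | rp [179.9   0. ] w 53.7 F [ 0.3 -0.7 -1.2] 63.703439676901326
```

```bash
python3 -m pendant '[[[0,0,0,0,-0.02,0.18,1],[0,0,0,0,0,0.12,1],[0,0,0,0,0,0,1]]]'; python3 -m pendant '[[[0,0,0,0,0,0.04,1],[0,0,0,0,0,0,1]]]';  python3 -m pendant '[[[0,0,0,0,0,0.04,1],[0,0,0,0,0,0,1]]]'
```

```text
clock: 69.47
tool_pos: [0.583, -0.0876, 0.0929]
orientation: [-3.141, -0.0, 1.425]
force: [-2.0, 0.0, 2.2]
grip_width: 0.0536
grasp_force: 64.1
clock: 69.72
tool_pos: [0.583, -0.0876, 0.0928]
orientation: [-3.142, -0.001, 1.425]
force: [-2.8, 1.1, 7.2]
grip_width: 0.0539
grasp_force: 64.7
clock: 69.97
tool_pos: [0.5831, -0.0876, 0.0928]
orientation: [3.141, -0.001, 1.425]
force: [-4.7, 1.5, 13.4]
grip_width: 0.0534
grasp_force: 65.2
```

```bash
python3 -m pendant '[[[0,0,0,0,0,0,0.5],[0,0,0,0,0,0,0],[0,0,0,0,0,0,0],[0,0,0,0,0,0,0],[0,0,0,0,0,0,0],[0,0,0,0,0,-0.5,0],[0,0,0,0,0,-1,0],[0,0,0,0,0,-1,0],[0,0,0,0,0,-1,0],[0,0,0,0,0,-1,0],[0,0,0,0,0,-0.5,0],[0,0,3.8,0,0,0,0],[0,0,0,0,0,0,0]]]'
python3 -m pendant '[[[0,0,0,0.963,-0.602,0,0],[0,0,0,0.963,-0.602,0,0],[0,0,0,0.963,-0.602,0,0],[0,0,0,0.963,-0.602,0,0],[0,0,0,0.963,-0.602,0,0],[0,0,0,0.963,-0.602,0,0],[0,0,0,0.963,-0.602,0,0],[0,0,0,0.963,-0.602,0,0],[0,0,0,0.963,-0.602,0,0],[0,0,0,0.963,-0.602,0,0],[0,0,0,0.963,-0.602,0,0],[0,0,0,0.963,-0.602,0,0],[0,0,0,0.963,-0.602,0,0],[0,0,0,0.963,-0.602,0,0],[0,0,0,0.963,-0.602,0,0],[0,0,0,0.963,-0.602,0,0],[0,0,0,0.963,-0.602,0,0],[0,0,0,0,0,0,0],[0,0,0,0,0,0,0]]]'
python3 - <<'E'
from h import *
s=ctrl.state(); im=viewer.get_image("wrist")[:,:,::-1].copy(); C=cam("wrist",s)
h=cv2.cvtColor(im,cv2.COLOR_BGR2HSV); u=proj(C,[[.4195,.3665,.074]])[0]
m=(h[...,0]>8)&(h[...,0]<25)&(h[...,1]>60)&(h[...,2]>60); 
x,y=u.astype(int); k=np.zeros_like(m); k[max(y-60,0):y+60,x-60:x+60]=m[max(y-60,0):y+60,x-60:x+60]; k=cv2.morphologyEx(k.astype(np.uint8),cv2.MORPH_CLOSE,np.ones((25,25)))
c=blob(k,u); print("expected",u,"blob",c.min(0),c.max(0)); d(.4195,.3665,.0315,77.8)
E
```

```text
clock: 71.6
tool_pos: [0.5829, -0.0875, 0.2155]
orientation: [-3.141, 0.0, 1.359]
force: [0.4, -1.0, -0.4]
grip_width: 0.085
grasp_force: 0.0
clock: 73.97
tool_pos: [0.4197, 0.3651, 0.2154]
orientation: [3.141, 0.002, 1.358]
force: [0.4, -0.5, 0.0]
grip_width: 0.0856
grasp_force: 0.0
expected [314.15890525 186.68903023] blob [284. 146.] [338. 214.]
clk 74.0 turn -0.1 shift x 0.06 y -0.03 z 7.36 | rp [1.8e+02 1.0e-01] w 85.1 F [-0.4  0.2 -0.2] 0.0
```

```bash
python3 -m pendant '[[[0,0,0,0.05,-0.03,1,0],[0,0,0,0,0,1,0],[0,0,0,0,0,1,0],[0,0,0,0,0,1,0],[0,0,0,0,0,1,0],[0,0,0,0,0,1,0],[0,0,0,0,0,0.9,0],[0,0,0,0,0,0.4,0],[0,0,0,0,0,0,0],[0,0,0,0,0,0,0.5],[0,0,0,0,0,0,1],[0,0,0,0,0,0,1],[0,0,0,0,0,0,1],[0,0,0,0,0,0,1],[0,0,0,0,0,0,1],[0,0,0,0,0,0,1]]]'
python3 -m pendant '[[[0,0,0,0,0,-0.5,1],[0,0,0,0,0,-1,1],[0,0,0,0,0,-1,1],[0,0,0,0,0,-1,1],[0,0,0,0,0,-1,1],[0,0,0,0,0,-1,1],[0,0,0,0,0,-0.5,1],[0,0,0,0,0,0,1]]]'
python3 - <<'E'
from h import *
d(.6116,.0145,.0904,77.8)
E
```

```text
clock: 76.03
tool_pos: [0.4196, 0.3683, 0.0341]
orientation: [3.14, -0.002, 1.358]
force: [-0.9, 0.1, 6.0]
grip_width: 0.0492
grasp_force: 62.7
clock: 77.03
tool_pos: [0.4189, 0.3679, 0.1836]
orientation: [3.141, -0.001, 1.359]
force: [0.3, -0.1, -1.9]
grip_width: 0.0495
grasp_force: 62.3
clk 77.0 turn 0.0 shift x -12.19 y 10.52 z 3.73 | rp [ 1.8e+02 -1.0e-01] w 49.5 F [ 0.3 -0.1 -1.9] 62.25428581237793
```

```bash
python3 -m pendant '[[[0,0,0,-0.463,0.404,0,1],[0,0,0,-0.933,0.809,0,1],[0,0,0,-0.933,0.809,0,1],[0,0,0,-0.933,0.809,0,1],[0,0,0,-0.933,0.809,0,1],[0,0,0,-0.933,0.809,0,1],[0,0,0,-0.933,0.809,0,1],[0,0,0,-0.933,0.809,0,1],[0,0,0,-0.933,0.809,0,1],[0,0,0,-0.933,0.809,0,1],[0,0,0,-0.933,0.809,0,1],[0,0,0,-0.933,0.809,0,1],[0,0,0,-0.933,0.809,0,1],[0,0,0,-0.463,0.404,0,1],[0,0,0,0,0,0,1],[0,0,0,0,0,1,1],[0,0,0,0,0,1,1],[0,0,0,0,0,0.8,1],[0,0,0,0,0,0.4,1],[0,0,0,0,0,0,1]]]'
python3 -m pendant '[[[0,0,0,0,0,0,1],[0,0,0,0,0,0,1]]]'
python3 - <<'E'
from h import *
d(.612,.016,.0951,77.8)
E
```

```text
clock: 79.53
tool_pos: [0.6113, 0.0173, 0.1025]
orientation: [-3.14, -0.0, 1.36]
force: [0.2, 0.0, -1.4]
grip_width: 0.0495
grasp_force: 62.4
clock: 79.78
tool_pos: [0.6125, 0.0161, 0.104]
orientation: [3.14, -0.0, 1.358]
force: [0.2, -0.0, -1.9]
grip_width: 0.0496
grasp_force: 62.4
clk 79.8 turn 0.0 shift x -0.01 y -0.02 z 0.36 | rp [179.9  -0. ] w 49.6 F [ 0.2 -0.  -1.9] 62.358970642089844
```

```bash
python3 -m pendant '[[[0,0,0,0,-0.02,0.18,1],[0,0,0,0,0,0.14,1],[0,0,0,0,0,0,1]]]'; python3 -m pendant '[[[0,0,0,0,0,0.04,1],[0,0,0,0,0,0,1]]]';  python3 -m pendant '[[[0,0,0,0,0,0.04,1],[0,0,0,0,0,0,1]]]'
```

```text
clock: 80.15
tool_pos: [0.6115, 0.0162, 0.0952]
orientation: [3.142, -0.0, 1.358]
force: [-1.3, 0.3, 1.2]
grip_width: 0.0496
grasp_force: 62.4
clock: 80.4
tool_pos: [0.6115, 0.0162, 0.0951]
orientation: [3.141, -0.001, 1.358]
force: [-3.1, -0.3, 5.4]
grip_width: 0.0493
grasp_force: 63.1
clock: 80.65
tool_pos: [0.6115, 0.0162, 0.0951]
orientation: [3.141, -0.001, 1.358]
force: [-3.8, 0.7, 10.7]
grip_width: 0.0495
grasp_force: 63.7
```

```bash
python3 -m pendant '[[[0,0,0,0,0,0,0.5],[0,0,0,0,0,0,0],[0,0,0,0,0,0,0],[0,0,0,0,0,0,0],[0,0,0,0,0,0,0],[0,0,0,0,0,-0.5,0],[0,0,0,0,0,-1,0],[0,0,0,0,0,-1,0],[0,0,0,0,0,-1,0],[0,0,0,0,0,-1,0],[0,0,0,0,0,-1,0],[0,0,-3.8,0,0,-0.3,0],[0,0,0,-0.98,-0.74,0,0],[0,0,0,-0.98,-0.74,0,0],[0,0,0,0,0,0,0],[0,0,0,0,0,0,0]]]'
python3 - <<'E'
from h import *
s=ctrl.state(); im=viewer.get_image("wrist")[:,:,::-1].copy(); C=cam("wrist",s); cv2.imwrite("pics/w20.png",im); print(s["tool_pos"])
hsv=cv2.cvtColor(im,cv2.COLOR_BGR2HSV); H,S,V=[hsv[...,i].astype(int) for i in range(3)]
def box(m,x0,y0,x1,y1): k=np.zeros_like(m); k[y0:y1,x0:x1]=m[y0:y1,x0:x1]; return k
c=blob(box((S<40)&(V>225),310,232,375,290),(341,262)); print("jar lid",cv2.minEnclosingCircle((plane(C,c,.135)*1000).astype(np.float32)),c.min(0),c.max(0))
br=box(((H>5)&(H<25)&(S>60)&(V>60)|((S<70)&(V>150)&(np.arange(640)[None]>325))),322,98,400,182); c=blob(br,(362,140)); print("carton",rect(C,c,.135),c.min(0),c.max(0))
c=blob(box((S<40)&(V>95),298,176,380,200),(338,187)); print("bar",rect(C,c,.103))
E
```

```text
clock: 82.65
tool_pos: [0.5684, -0.0261, 0.2387]
orientation: [3.14, -0.001, 1.425]
force: [-0.2, -0.7, -0.2]
grip_width: 0.0855
grasp_force: 0.0
[ 0.56842805 -0.02613153  0.23873244]
jar lid ((581.15673828125, -86.6381607055664), 24.623395919799805) [312. 239.] [366. 287.]
carton [608.   16.1  57.1  53.6  78.1] [322. 104.] [393. 179.]
bar [588.4 -28.8  68.7  11.4  -8.2]
```

Jar, carton and bar are all within about 1 mm of where they started, and the robot is clear of everything. Handing in.

Run:
```python
from bench import order
print(order.close_job())
```

```text
the job is handed in; nothing more can be done
None
```

The job is done and handed in at about 83 s: the test head is upright in the nest, the divider is back in the bin the same way round, and the jar, carton and divider measured within about 1 mm of where they started.

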